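# Lay the batten to the rip fence and hold the saw guard up

### The job

I want to set the height of the saw blade to this batten. Lay the loose wooden batten flat on the saw table, snug along the blade side of the rip fence and with its near end just under the tip of the blade guard's nose, and let go of it; then take the guard at its nose, raise it 15 degrees from its rest and keep it there, without shifting the batten. The program finishes while the gripper is still holding the guard up, since it drops shut when let go; leave the brush, the spanner and the star knob where they lie.

Things in the scene. Friction and masses are not known exactly. Their poses are not given: they have to be found in the camera images.
- batten: the workpiece: a planed batten of pale wood with a pencilled line along its top, 240 mm long (its x), 66 mm wide (its y), 26 mm thick, 0.18 to 0.29 kg, loose, flat on the table left of the guard, within 35 degrees of straight ahead. Origin at the centre of its underside. Either end may be the near one. Can be gripped across its 66 mm.
- fence_face (a point): a point on the blade-side (+y) face of the rip fence, a white aluminium bar fixed on the table right of the guard, along x, 460 x 26 mm, its top 58 mm high. At table height, mid-length; x axis along the bar away from the robot, y squarely out of the face (+y). Nearer to or farther from the blade each time, never skewed; it does not yield. A snug batten's centre is 33 mm from the face.
- guard_nose (a point): a point in the nose (far end) of the blade guard, midway between its sides; it moves with the guard. The guard is a long dark grey steel hood over the blade, along x, 48 mm wide over its flat upright sides (in y). The point is 22 mm below its top edge and 17 mm behind its front edge: pinch it here from above, fingers closing along y. The saw and guard always stand in the same place.
- guard_tip (a point): the foremost point of the guard's nose; its axes, square at rest, tilt with the guard, z leaning back by as many degrees as it is raised. At rest 23 mm ahead (+x) of guard_nose, 15 mm higher, 67 mm free below the guard. Hinge: level axis along y, 493 mm nearer to the robot than the tip at rest and 83 mm lower; stop at 48 degrees. The guard weighs 0.9 kg, drops when let go, takes 5 N to lift here.
- bench_brush: bystander: a wooden bench brush, 288 mm long (its y), lying near the far edge of the table. Origin at the centre of its underside.
- blade_spanner: bystander: a steel open-ended spanner, 190 mm long (its y), 9 mm thick, lying to the right of the fence. Origin at the centre of its underside.
- star_knob: bystander: a small black star knob, 37 mm across and 42 mm tall, standing on its head with the stud up, to the right of the fence. Origin at the centre of its underside.

How it is judged:
On the way:
1. the batten lies flat along the fence, its near end under the guard's nose, let go and at rest, with the guard still down (y of batten in the frame of fence_face between 0.03 and 0.0365 m and angle between the x axis of batten and the x axis of fence_face, either way round below 0.035 rad and angle between batten's own z axis and vertical below 0.04 rad and height (world z) of batten below 0.004 m and world x of batten between 0.585 and 0.665 m and contact force between the fingers and batten below 0.2 N and linear speed of batten below 0.01 m/s and angle between guard_tip's own z axis and vertical below 0.05 rad), for 0.2 s.
At the end, for the whole second after the job is handed in: the guard stands still 15 degrees (within 3) above its rest, held only by the fingers, TCP within 170 mm of guard_nose; the batten lies free and flat along the fence (gap up to 3 mm, parallel within 2 degrees), its near end 60 mm under to 20 mm short of the nose tip's rest position (angle between guard_tip's own z axis and vertical between 0.207 and 0.317 rad and angular speed of saw_unit_guard below 0.05 rad/s and contact force between the fingers and saw_unit_guard above 1.5 N and distance between the grasp point and guard_nose below 0.17 m and contact force between batten and saw_unit_guard below 0.2 N and contact force between batten and the fingers below 0.2 N and y of batten in the frame of fence_face between 0.03 and 0.0365 m and angle between the x axis of batten and the x axis of fence_face, either way round below 0.035 rad and angle between batten's own z axis and vertical below 0.04 rad and height (world z) of batten below 0.004 m and world x of batten between 0.585 and 0.665 m); the arm keeps its last pose, push and grip.
It fails at once if the brush is moved more than 25 mm (distance of bench_brush from where it was at the start of the episode above 0.025 m).
It fails at once if the spanner is moved more than 25 mm (distance of blade_spanner from where it was at the start of the episode above 0.025 m).
It fails at once if the star knob is moved more than 25 mm (distance of star_knob from where it was at the start of the episode above 0.025 m).
It also fails if it takes over 62 s, if anything falls off the work surface, if the arm or the gripper's body presses on something with over 40 N, if the wrist force passes 120 N, or if a joint passes its speed limit or range.

### The arm

A 6-joint arm with a two-finger parallel gripper is mounted at the origin on the work surface; the furniture and walls round the work are solid. World frame = base frame: x ahead of the robot, y to its left, z up, the work surface at z = 0. Lengths are in m, angles in rad, forces in N, time in s.
With the tool pointing down it reaches from about 0.4 to 0.825 m from the base axis. Payload 7 kg.
Tool frame: the origin (TCP) lies between the finger pads, 19 mm behind the fingertips; this is the grasp point; z points along the fingers, y is the line along which they close (so a half turn about z gives the same grasp; the last joint's range is limited). The gripper opens to 88 mm and grips with 3 to 60 N. Pads are 19 mm wide; open, the fingers measure 130 mm over their backs; the gripper's body (78 mm by 193 mm) begins 47 mm behind the grasp point.
Start: joints at [-1.044, 0.359, 0.012, 0, -1.224, -0.288], TCP at [0.16, -0.656, 0.245] pointing down, gripper open.
Joint ranges: [-3.07, 3.07], [-1.43, 2.12], [-1.02, 1.25], [-3.03, 1.67], [-3.05, -0], [-3.03, 3.03]. Speed limits (rad/s): [2.39, 2.39, 3.01, 3.14, 3.14, 3.14].

### API

Orientations are given as [roll, pitch, yaw] about the fixed x, y, z axes, in that order (R = Rz(yaw) Ry(pitch) Rx(roll)).
In Python, from station import arm gives the robot as it stands.
- The arm moves only by the tool step_arm, never from a script. Its argument "rows" is a list of rows, each a list of 5 numbers: the shift along the world's x, y, z in m, then the turn about the world's z in rad, then the finger opening in m, from 0 to 0.0876. In form: [[x, y, z, spin, gripper], ...]. A call has 1 to 20 rows; each row is the pose to reach, as a shift and turn from the pose commanded when the call began; what a row does not reach only later rows make up. A row lasts 1/10 s, in which the tool goes at most 50 mm and 8.59 degrees, less where a joint would pass 70% of its speed; a pose out of reach is approached as far as the arm can. A call with a gripper value outside its range is refused whole. The fingers move at their own pace and stop on an object; "newtons" is the grip in N (left out, the last holds). Time passes only in rows, so rows that repeat a pose let the fingers close. It gives the time, the measured TCP pose, the force, the opening and the grip force at its end, in the units of the state.
- arm.get_state(): the state, without advancing time (a new reading comes with each control period).
- arm.grab_frame(name): name is "side" or "top"; returns a dict with "color" (384x512x3 uint8, blue, green, red), "vfov" (degrees; the focal length in pixels is half the picture's height over the tangent of half this angle, whatever the lens; pixels are square), "cx", "cy" (the principal point, pixels), "rvec" (rotation vector, rad) and "tvec" (3), from world to camera coordinates, as OpenCV has them. Camera axes: x right, y down, z forward; pixel columns grow to the right and rows downward; lengths in m; the calibration is good to about 2 mm. A picture is of the moment at which its call begins. There is no depth.
- arm.job_done(): hands the job in; it is judged then, once.
The state is a dict: "t": time; "q": joint angles; "qd": joint speeds; "joint_efforts": joint torques, N m; "eef_pos": TCP position; "ee_rot": TCP orientation; "force": force on the tool from outside, world axes, zero at the start; "moment": the same for the moment, N m; "width": finger opening in m; "gripper_force": force on a finger pad.
Only numpy, scipy, OpenCV 4.12 (cv2) and the standard library are available. Lean on these libraries where they do the work, as an engineer would, in place of code of your own. Each camera call takes 0.05 s, during which the arm holds its last target. There are 200 camera calls.

## Working session

There is one attempt and no reset: what is moved stays moved. The work goes in short steps, Python scripts to look and compute and a tool call to move; the robot and the scene stay as the last step left them, time stands still between calls to the robot, and variables do not carry over. Pictures are saved under pics/ and viewed, at most 10 in all, crops included, and the job is handed in when it is done.

Besides the shell and the picture viewer there is one more tool, called after ">>>" as a command line: name --pt "numbers of a row" for each row, then --argument value for the rest. step_arm: Moves the arm, as the interface text tells. Its arguments: {"type":"object","properties":{"rows":{"type":"array"},"newtons":{"type":"number"}},"required":["rows"]}

```bash
mkdir -p pics
cat > h.py <<'E'
import numpy as np, cv2
from station import arm
def shot(n,f):
    d=arm.grab_frame(n); cv2.imwrite(f'pics/{f}.png',d['color']); np.save(f'pics/{f}.npy',{k:v for k,v in d.items() if k!='color'},allow_pickle=True); return d
def load(f): return np.load(f'pics/{f}.npy',allow_pickle=True).item()
def K(d):
    f=192/np.tan(np.radians(d['vfov'])/2); return np.array([[f,0,d['cx']],[0,f,d['cy']],[0,0,1]])
def pix2w(d,uv,z):
    R=cv2.Rodrigues(np.array(d['rvec'],float))[0]; t=np.array(d['tvec'],float).ravel(); c=-R.T@t
    r=R.T@np.linalg.inv(K(d))@np.array([*uv,1.]); return c+r*(z-c[2])/r[2]
def proj(d,P): return cv2.projectPoints(np.array(P,float).reshape(-1,3),np.array(d['rvec'],float),np.array(d['tvec'],float),K(d),None)[0].reshape(-1,2)
E
python3 - <<'E'
from h import *
for n in('top','side'):
    d=shot(n,n+'0'); print({k:v for k,v in d.items() if k!='color'})
a=[cv2.imread(f'pics/{n}0.png') for n in('top','side')]
cv2.imwrite('pics/t0.png',cv2.resize(a[0],(800,600),interpolation=2))
cv2.imwrite('pics/s0.png',cv2.resize(a[1],(800,600),interpolation=2))
print(arm.get_state())
E
```

```text
{'vfov': 42.37902617953788, 'cx': 246.77326490076734, 'cy': 205.12352514793955, 'rvec': array([ 2.17513656, -2.12934352,  0.11862354]), 'tvec': array([-0.16669098,  0.5336726 ,  1.51495063])}
{'vfov': 54.15852230150269, 'cx': 251.76863212746105, 'cy': 188.3668959670334, 'rvec': array([ 2.11790649e-03,  2.57490238e+00, -1.77999627e+00]), 'tvec': array([0.53195925, 0.2094507 , 0.82259367])}
{'t': 0.1, 'q': array([-1.04387597e+00,  3.59310248e-01,  1.11864425e-02, -3.24927619e-04,
       -1.22408660e+00, -2.88127686e-01]), 'qd': array([ 0.00018683, -0.00241474,  0.00327734, -0.00104315,  0.00065022,
        0.00078561]), 'joint_efforts': array([-2.09174366e-03, -5.84163272e+01,  2.93752223e+01,  7.01570079e+00,
        1.01233352e-02, -4.93525954e-05]), 'eef_pos': array([ 0.15957007, -0.65546497,  0.24453229]), 'ee_rot': array([ 3.14015006e+00, -1.08979970e-04, -2.90291053e+00]), 'force': array([-0.10642518,  0.09385524,  0.51052111]), 'moment': array([ 0.05900636, -0.04618775,  0.02296463]), 'gripper_force': 0.0, 'width': 0.08754232563491655}
```

View pics/t0.png

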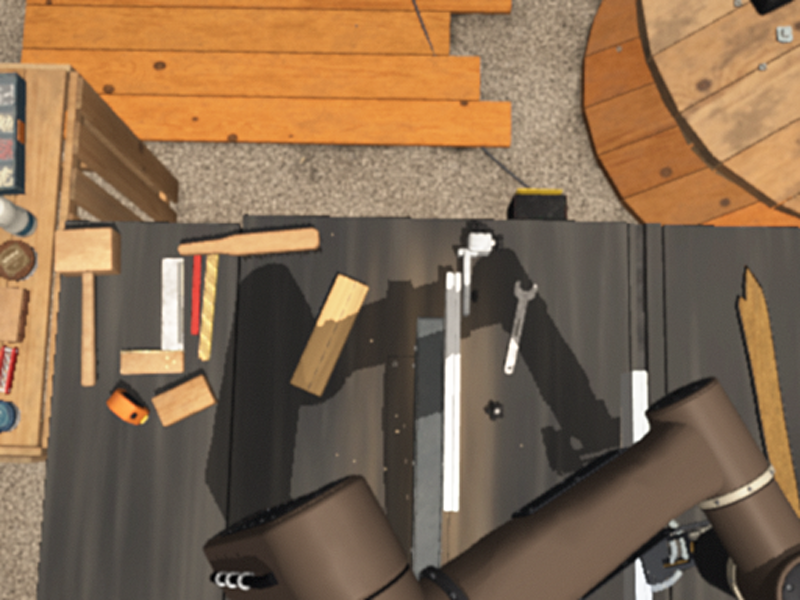

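View pics/s0.png

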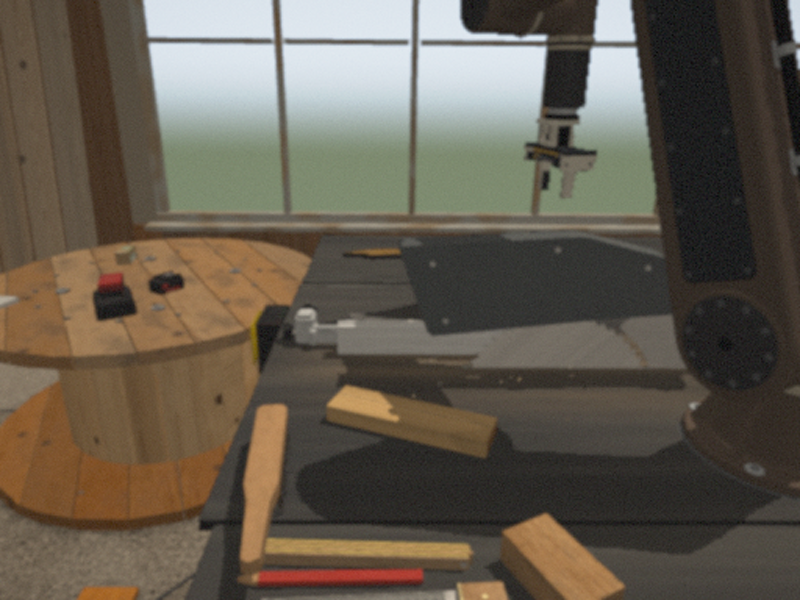

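Run:
```python
from h import *
a=cv2.imread('pics/top0.png')
# top crop cols 170-370 rows 135-335
c=a[140:290,180:380]; cv2.imwrite('pics/t0c.png',cv2.resize(c,(800,600),interpolation=2))
b=cv2.imread('pics/side0.png')[185:305,180:340]; cv2.imwrite('pics/s0c.png',cv2.resize(b,(800,600),interpolation=2))
```

```text
(no output)
```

View pics/t0c.png

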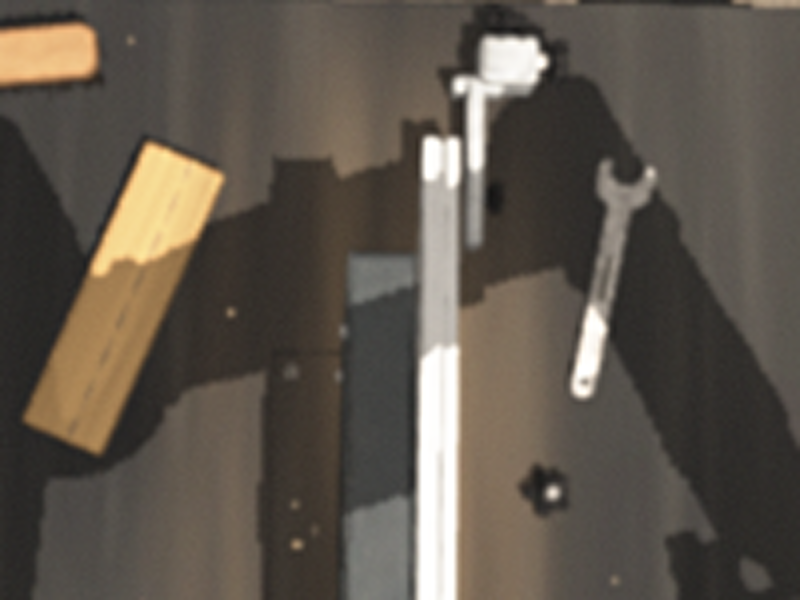

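View pics/s0c.png

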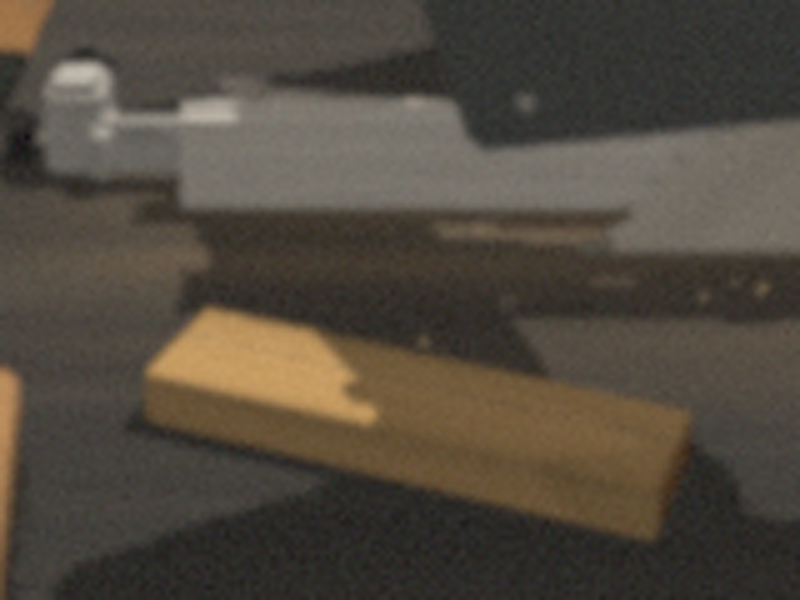

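Run:
```python
from h import *
d=load('top0'); s=load('side0')
T=lambda u,v,z: pix2w(d,(180+(u+.5)/4-.5,140+(v+.5)/4-.5),z).round(4)
c=[T(*p,.026) for p in((149,138),(224,176),(100,455),(24,420))]
print(c,np.mean(c,0)); 
far=(c[0]+c[1])/2;near=(c[2]+c[3])/2;e=far-near;print('ang',np.arctan2(e[1],e[0]),np.linalg.norm(e))
print('fence L',T(422,137,.058),T(416,598,.058),'R',T(460,137,.058),T(458,598,.058))
R=cv2.Rodrigues(s['rvec'])[0];print('sidecam',-R.T@s['tvec'])
R=cv2.Rodrigues(d['rvec'])[0];print('topcam',-R.T@d['tvec'])
# side batten top corners
S=lambda u,v,z: pix2w(s,(180+(u+.5)/5-.5,185+(v+.5)/5-.5),z).round(4)
print([S(*p,.026) for p in((208,308),(690,412),(660,0),(146,378))])
for z in (.1,.12,.14,.16,.18,.2):
  print(z,T(349,254,z),T(345,598,z),T(415,254,z))
  P=T(349,254,z); print('  side px of front-left top',proj(s,[P])*1.5625, )
```

```text
[array([ 0.6346, -0.0585,  0.026 ]), array([ 0.6054, -0.1186,  0.026 ]), array([ 0.3844, -0.0279,  0.026 ]), array([0.4102, 0.0321, 0.026 ])] [ 0.50865  -0.043225  0.026   ]
ang -0.3865690152206912 0.24044274266444404
fence L [ 0.6336 -0.2721  0.058 ] [ 0.2819 -0.272   0.058 ] R [ 0.6342 -0.3014  0.058 ] [ 0.2826 -0.3035  0.058 ]
sidecam [0.54134403 0.69149347 0.48196887]
topcam [ 0.34829976 -0.17647079  1.56691195]
[array([ 0.6059, -0.1158,  0.026 ]), array([ 0.3861, -0.0247,  0.026 ]), array([ 0.3159, -0.557 ,  0.026 ]), array([ 0.6297, -0.0515,  0.026 ])]
0.1 [ 0.536  -0.2161  0.1   ] [ 0.2826 -0.2175  0.1   ] [ 0.537  -0.2653  0.1   ]
  side px of front-left top [[390.53588376 316.20344398]]
0.12 [ 0.5334 -0.2156  0.12  ] [ 0.2835 -0.2169  0.12  ] [ 0.5344 -0.2641  0.12  ]
  side px of front-left top [[392.18124484 305.24356851]]
0.14 [ 0.5308 -0.215   0.14  ] [ 0.2844 -0.2164  0.14  ] [ 0.5318 -0.2629  0.14  ]
  side px of front-left top [[393.85260035 294.13526597]]
0.16 [ 0.5283 -0.2145  0.16  ] [ 0.2853 -0.2158  0.16  ] [ 0.5293 -0.2617  0.16  ]
  side px of front-left top [[395.48868427 282.83053583]]
0.18 [ 0.5257 -0.2139  0.18  ] [ 0.2862 -0.2152  0.18  ] [ 0.5267 -0.2604  0.18  ]
  side px of front-left top [[397.21286696 271.36769577]]
0.2 [ 0.5232 -0.2134  0.2   ] [ 0.2871 -0.2147  0.2   ] [ 0.5241 -0.2592  0.2   ]
  side px of front-left top [[398.90172974 259.70185844]]
```

Run:
```python
from h import *
s=load('side0'); d=load('top0')
R=cv2.Rodrigues(s['rvec'])[0]; c=-R.T@s['tvec']
for uv in ((402,240),(408,265),(418,300),(430,333),(585,234)):
    r=R.T@np.linalg.inv(K(s))@np.array([(uv[0]+.5)/1.5625-.5,(uv[1]+.5)/1.5625-.5,1])
    print(uv,c+r*(-.2135-c[1])/r[1])
b=cv2.imread('pics/side0.png')[140:230,240:360]; cv2.imwrite('pics/s0d.png',cv2.resize(cv2.convertScaleAbs(b,alpha=1.6),(800,600),interpolation=2))
```

```text
(402, 240) [ 0.51910561 -0.2135      0.23327869]
(408, 265) [ 0.50882839 -0.2135      0.19156897]
(418, 300) [ 0.49123077 -0.2135      0.13091492]
(430, 333) [ 0.46953786 -0.2135      0.0711657 ]
(585, 234) [ 0.22808145 -0.2135      0.24502035]
```

View pics/s0d.png

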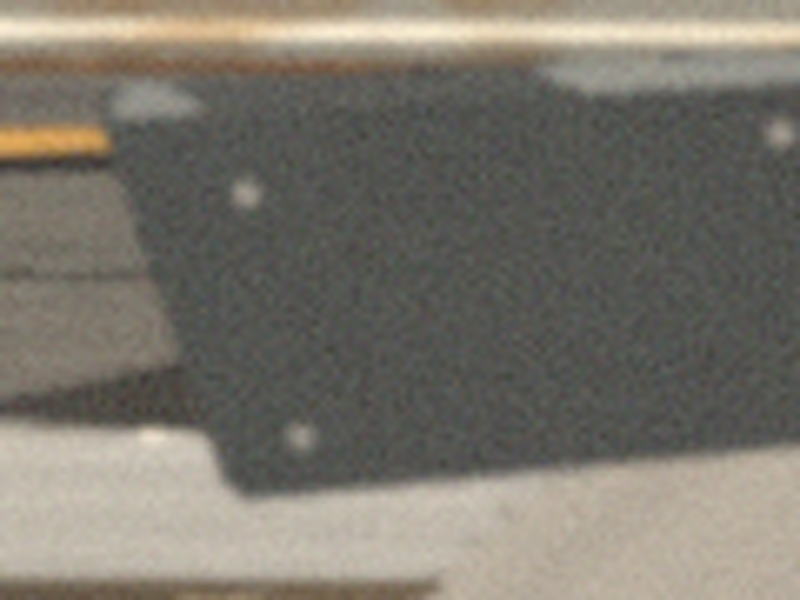

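Top view: the batten top corners are in crop pixels (149,138), (224,176), (100,455), (24,420), which puts its centre at about (0.509,-0.042) with yaw -0.387. The fence face is at y≈-0.276. The guard's top front corner in the side view gives a nose at about (0.502,-0.237,0.200).

>>> step_arm --pt "0 0 0.05 0 0.0876" --pt "0 0 0.1 0 0.0876" --pt "0.349 0.614 0.1 -0.626 0.0876" --pt "0.349 0.614 0.1 -0.626 0.0876" --pt "0.349 0.614 0.1 -0.626 0.0876" --pt "0.349 0.614 0.1 -0.626 0.0876" --pt "0.349 0.614 0.1 -0.626 0.0876" --pt "0.349 0.614 0.1 -0.626 0.0876" --pt "0.349 0.614 0.1 -0.626 0.0876" --pt "0.349 0.614 0.1 -0.626 0.0876" --pt "0.349 0.614 0.1 -0.626 0.0876" --pt "0.349 0.614 0.1 -0.626 0.0876" --pt "0.349 0.614 0.1 -0.626 0.0876" --pt "0.349 0.614 0.1 -0.626 0.0876" --pt "0.349 0.614 0.1 -0.626 0.0876" --pt "0.349 0.614 0.1 -0.626 0.0876" --pt "0.349 0.614 0.1 -0.626 0.0876" --pt "0.349 0.614 0.1 -0.626 0.0876" --pt "0.349 0.614 0.1 -0.626 0.0876" --pt "0.349 0.614 0.1 -0.626 0.0876"

```text
t: 2.1
eef_pos: [0.5081, -0.0428, 0.3454]
ee_rot: [-3.141, -0.0, 2.753]
force: [0.1, -0.6, -0.6]
width: 0.0878
gripper_force: 0.0
```

>>> step_arm --newtons 25 --pt "0.001 0.001 -0.05 0 0.0876" --pt "0.001 0.001 -0.1 0 0.0876" --pt "0.001 0.001 -0.15 0 0.0876" --pt "0.001 0.001 -0.2 0 0.0876" --pt "0.001 0.001 -0.24 0 0.0876" --pt "0.001 0.001 -0.27 0 0.0876" --pt "0.001 0.001 -0.29 0 0.0876" --pt "0.001 0.001 -0.305 0 0.0876" --pt "0.001 0.001 -0.315 0 0.0876" --pt "0.001 0.001 -0.32 0 0.0876" --pt "0.001 0.001 -0.32 0 0.0876" --pt "0.001 0.001 -0.32 0 0.06" --pt "0.001 0.001 -0.32 0 0.06" --pt "0.001 0.001 -0.32 0 0.06" --pt "0.001 0.001 -0.32 0 0.06" --pt "0.001 0.001 -0.32 0 0.06" --pt "0.001 0.001 -0.32 0 0.06"

```text
t: 3.8
eef_pos: [0.5098, -0.0408, 0.0259]
ee_rot: [3.141, 0.001, 2.755]
force: [-2.0, -1.1, 5.7]
width: 0.066
gripper_force: 25.0
```

>>> step_arm --pt "0 0 0.015 0 0.06" --pt "0 0 0.03 0 0.06" --pt "0.03 -0.03 0.03 0.1 0.06" --pt "0.06 -0.05 0.03 0.2 0.06" --pt "0.09 -0.07 0.03 0.3 0.06" --pt "0.115 -0.1 0.03 0.387 0.06" --pt "0.115 -0.13 0.03 0.387 0.06" --pt "0.115 -0.15 0.03 0.387 0.06" --pt "0.115 -0.157 0.03 0.387 0.06" --pt "0.115 -0.157 0.03 0.387 0.06" --pt "0.115 -0.157 0.02 0.387 0.06" --pt "0.115 -0.157 0.01 0.387 0.06" --pt "0.115 -0.157 0.004 0.387 0.06" --pt "0.115 -0.157 0.001 0.387 0.06" --pt "0.115 -0.157 0.0 0.387 0.06" --pt "0.115 -0.157 0.0 0.387 0.06"

```text
t: 5.4
eef_pos: [0.6242, -0.1971, 0.026]
ee_rot: [3.141, -0.001, -3.141]
force: [-3.8, 3.1, 6.4]
width: 0.0659
gripper_force: 25.0
```

Run:
```python
from h import *
d=shot('top','t1'); s=shot('side','s1')
a=np.hstack([cv2.resize(d['color'],(400,300)),cv2.resize(s['color'],(400,300))])
cv2.imwrite('pics/v1.png',a)
```

```text
(no output)
```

View pics/v1.png

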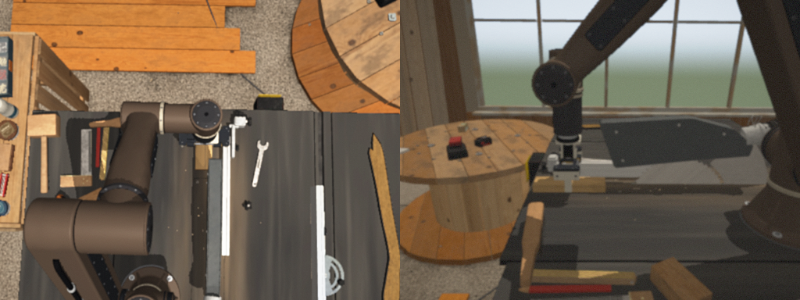

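The batten sits flat in the gripper, parallel to the fence. Next I release it and move to push it over.

>>> step_arm --pt "0 0 0 0 0.08" --pt "0 0 0 0 0.08" --pt "0 0 0 0 0.08" --pt "0 0 0.03 0 0.08" --pt "0 0 0.07 0 0.08" --pt "0 0.04 0.07 0 0.0" --pt "0 0.085 0.07 0 0.0" --pt "0 0.085 0.07 0 0.0" --pt "0 0.085 0.07 0 0.0" --pt "0 0.085 0.04 0 0.0" --pt "0 0.085 0.01 0 0.0" --pt "0 0.085 0.0 0 0.0" --pt "0 0.085 0.0 0 0.0" --pt "0 0.085 0.0 0 0.0"

```text
t: 6.9
eef_pos: [0.6253, -0.1134, 0.0261]
ee_rot: [-3.141, 0.001, 3.141]
force: [0.5, 0.4, 0.0]
width: 0.0135
gripper_force: 0.0
```

>>> step_arm --pt "0 -0.005 0 0 0" --pt "0 -0.01 0 0 0" --pt "0 -0.015 0 0 0" --pt "0 -0.02 0 0 0" --pt "0 -0.025 0 0 0" --pt "0 -0.03 0 0 0" --pt "0 -0.034 0 0 0" --pt "0 -0.038 0 0 0" --pt "0 -0.042 0 0 0" --pt "0 -0.046 0 0 0" --pt "0 -0.05 0 0 0" --pt "0 -0.054 0 0 0" --pt "0 -0.058 0 0 0" --pt "0 -0.062 0 0 0" --pt "0 -0.066 0 0 0" --pt "0 -0.068 0 0 0" --pt "0 -0.069 0 0 0" --pt "0 -0.069 0 0 0"

```text
t: 8.7
eef_pos: [0.6246, -0.1821, 0.0254]
ee_rot: [-3.141, -0.0, 3.141]
force: [0.8, -0.1, -0.0]
width: 0.0002
gripper_force: 0.0
```

>>> step_arm --pt "0 -0.002 0 0 0" --pt "0 -0.004 0 0 0" --pt "0 -0.006 0 0 0" --pt "0 -0.008 0 0 0" --pt "0 -0.008 0 0 0"

```text
t: 9.2
eef_pos: [0.6246, -0.1902, 0.0254]
ee_rot: [-3.141, 0.0, 3.141]
force: [0.7, 0.5, -0.3]
width: 0.0003
gripper_force: 0.1
```

Run:
```python
from h import *
s=shot('side','s2'); 
cv2.imwrite('pics/v2.png',cv2.resize(s['color'][170:260,130:270],(800,514),interpolation=2))
```

```text
(no output)
```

View pics/v2.png

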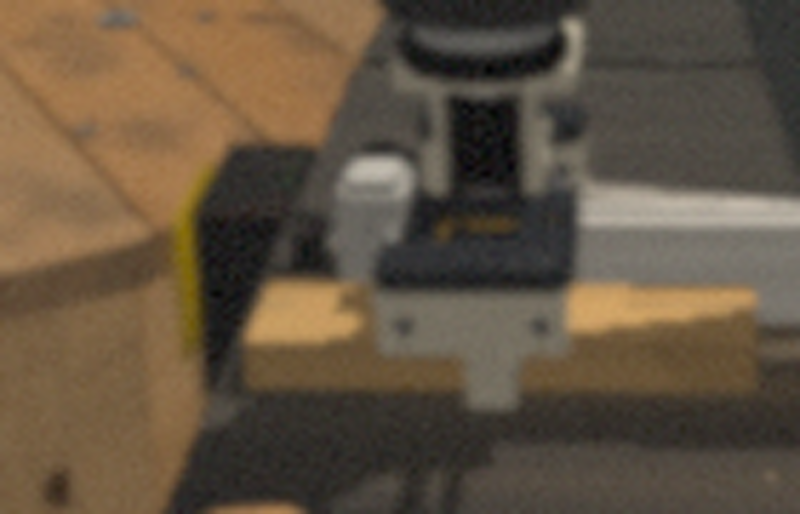

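The finger is just touching the batten's side. I'll keep creeping.

>>> step_arm --pt "0 -0.001 0 0 0" --pt "0 -0.002 0 0 0" --pt "0 -0.003 0 0 0" --pt "0 -0.003 0 0 0"

```text
t: 9.65
eef_pos: [0.6246, -0.1923, 0.0253]
ee_rot: [3.141, 0.0, 3.141]
force: [-1.0, 4.5, 1.5]
width: 0.0
gripper_force: 2.3
```

>>> step_arm --pt "0 -0.001 0 0 0" --pt "0 -0.002 0 0 0" --pt "0 -0.003 0 0 0" --pt "0 -0.003 0 0 0"

```text
t: 10.05
eef_pos: [0.6247, -0.1926, 0.0254]
ee_rot: [3.138, 0.0, 3.142]
force: [-2.3, 19.2, 4.5]
width: 0.0006
gripper_force: 9.9
```

Resistance has built to 19 N with the position stalled at -0.1926, so it is snug. Now I back off and rise.

>>> step_arm --pt "0 0.005 0 0 0" --pt "0 0.01 0 0 0" --pt "0 0.03 0 0 0" --pt "0 0.05 0.03 0 0" --pt "0 0.06 0.08 0 0.04" --pt "0 0.06 0.13 0 0.0876" --pt "0 0.06 0.18 0 0.0876" --pt "0 0.06 0.23 0 0.0876" --pt "0 0.06 0.28 0 0.0876" --pt "-0.03 0.1 0.3 0 0.0876" --pt "-0.06 0.14 0.3 0 0.0876" --pt "-0.06 0.18 0.3 0 0.0876" --pt "-0.06 0.18 0.3 0 0.0876"

```text
t: 11.35
eef_pos: [0.5639, -0.0127, 0.3264]
ee_rot: [3.141, 0.002, -3.139]
force: [0.5, 0.2, -0.2]
width: 0.0666
gripper_force: 0.0
```

Run:
```python
from h import *
s=shot('side','s3'); d=shot('top','t3')
a=cv2.resize(d['color'][140:240,250:320],(420,600),interpolation=2); b=cv2.resize(s['color'][180:250,130:270],(380,190),interpolation=2)
b=np.vstack([b,np.zeros((410,380,3),np.uint8)]); b[200:485]=cv2.resize(s['color'],(380,285)); cv2.imwrite('pics/v3.png',np.hstack([a,b]))
print(arm.get_state()['eef_pos'])
```

```text
[ 0.56446336 -0.015187    0.32575272]
```

View pics/v3.png

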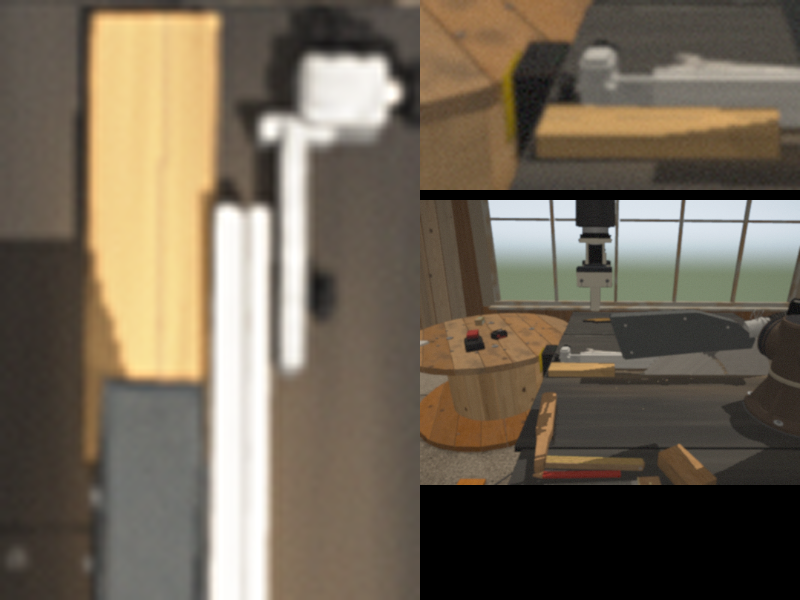

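Run:
```python
from h import *
d=load('t3');s=load('s3')
T=lambda u,v,z: pix2w(d,(250+(u+.5)/6-.5,140+(v+.5)/6-.5),z).round(4)
print('far',T(91,12,.026),T(219,12,.026),'left',T(84,460,.026),T(90,100,.026),T(219,40,.026),T(211,200,.026),T(204,375,.026))
print('fence',T(213,205,.0),T(208,598,.0),T(270,205,.058))
S=lambda u,v,z: pix2w(s,(130+(u-420+.5)*140/380-.5,180+(v+.5)*70/190-.5),z).round(4)
print('side bottom',S(536,157,0),S(779,157,0),'top',S(536,134,.026),S(779,134,.026))
```

```text
far [ 0.7428 -0.208   0.026 ] [ 0.7441 -0.2758  0.026 ] left [ 0.5039 -0.2085  0.026 ] [ 0.6952 -0.2083  0.026 ] [ 0.7289 -0.276   0.026 ] [ 0.6427 -0.2729  0.026 ] [ 0.5498 -0.2704  0.026 ]
fence [ 0.645  -0.2756  0.    ] [ 0.4349 -0.2756  0.    ] [ 0.6346 -0.3013  0.058 ]
side bottom [ 0.7437 -0.2076  0.    ] [ 0.5029 -0.2097  0.    ] top [ 0.7418 -0.2064  0.026 ] [ 0.5034 -0.2087  0.026 ]
```

Batten measured: x≈0.623, its faces from y=-0.208 to -0.276 flush to the fence, parallel. On to the guard.

>>> step_arm --pt "-0.015 -0.045 0 0 0.0876" --pt "-0.03 -0.09 0 0 0.0876" --pt "-0.045 -0.135 0 0 0.0876" --pt "-0.06 -0.18 0 0 0.0876" --pt "-0.0625 -0.222 0 0 0.0876" --pt "-0.0625 -0.222 0 0 0.0876" --pt "-0.0625 -0.222 -0.04 0 0.0876" --pt "-0.0625 -0.222 -0.07 0 0.0876" --pt "-0.0625 -0.222 -0.095 0 0.0876" --pt "-0.0625 -0.222 -0.115 0 0.0876" --pt "-0.0625 -0.222 -0.125 0 0.0876" --pt "-0.0625 -0.222 -0.125 0 0.0876"

```text
t: 12.65
eef_pos: [0.5013, -0.2383, 0.1989]
ee_rot: [3.141, -0.003, 3.14]
force: [-0.3, 0.1, 0.4]
width: 0.0874
gripper_force: 0.0
```

>>> step_arm --newtons 40 --pt "0 0 0 0 0.04" --pt "0 0 0 0 0.04" --pt "0 0 0 0 0.04" --pt "0 0 0 0 0.04" --pt "0 0 0 0 0.04" --pt "0 0 0 0 0.04" --pt "0 0 0 0 0.04" --pt "0 0 0 0 0.04"

```text
t: 13.45
eef_pos: [0.5023, -0.2361, 0.2007]
ee_rot: [3.139, 0.001, -3.141]
force: [-1.9, 11.2, 4.7]
width: 0.0476
gripper_force: 40.0
```

>>> step_arm --pt "0 0.002 0 0 0.04" --pt "-0.002 0.002 0.0122 0 0.04" --pt "-0.0042 0.002 0.0245 0 0.04" --pt "-0.0068 0.002 0.0367 0 0.04" --pt "-0.0097 0.002 0.0488 0 0.04" --pt "-0.0129 0.002 0.0608 0 0.04" --pt "-0.0164 0.002 0.0727 0 0.04" --pt "-0.0203 0.002 0.0845 0 0.04" --pt "-0.0244 0.002 0.0962 0 0.04" --pt "-0.0289 0.002 0.1078 0 0.04" --pt "-0.0312 0.002 0.1138 0 0.04" --pt "-0.0336 0.002 0.1193 0 0.04" --pt "-0.0336 0.002 0.1193 0 0.04" --pt "-0.0336 0.002 0.1193 0 0.04" --pt "-0.0336 0.002 0.1193 0 0.04"

```text
t: 14.95
eef_pos: [0.4672, -0.236, 0.32]
ee_rot: [-3.142, -0.002, 3.141]
force: [-2.8, -4.4, -6.5]
width: 0.0472
gripper_force: 40.0
```

Run:
```python
from h import *
s=shot('side','s4'); d=shot('top','t4')
a=cv2.resize(d['color'][140:290,180:380],(800,600),interpolation=2)
cv2.imwrite('pics/v4.png',cv2.resize(s['color'][85:265,140:380],(800,600),interpolation=2))
# batten shift check & edges of batten in top before/after
st=arm.get_state(); print(st['eef_pos'],st['force'],st['gripper_force'],st['width'])
b=cv2.imread('pics/s3.png'); g=cv2.absdiff(b,s['color'])[215:245,165:230]; print('diff batten region',g.mean())
```

```text
[ 0.46715332 -0.23596404  0.31995924] [-3.60668358 -4.38576462 -6.16506577] 39.99831676483154 0.04758804601541864
diff batten region 9.143247863247863
```

View pics/v4.png

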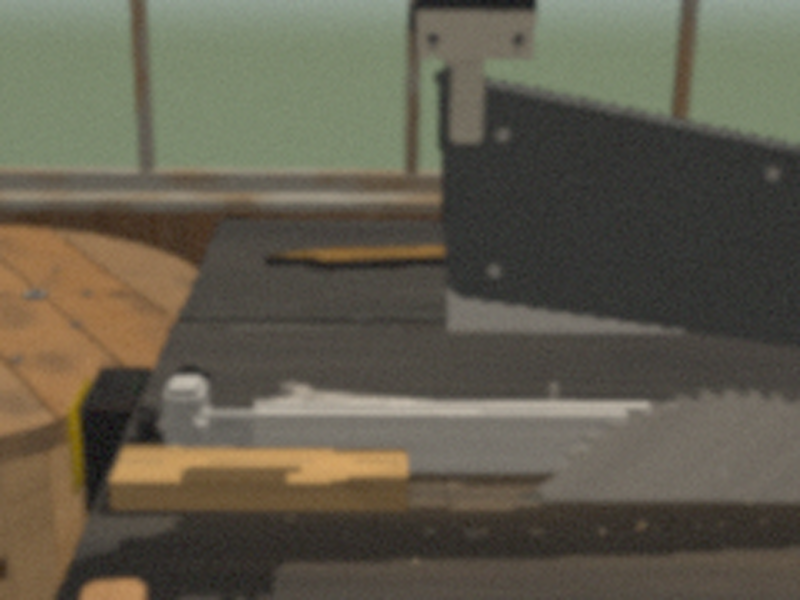

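Run:
```python
from h import *
s=load('s4');R=cv2.Rodrigues(s['rvec'])[0]; c=-R.T@s['tvec']
def P(u,v,o,k):
    r=R.T@np.linalg.inv(K(s))@np.array([o[0]+(u+.5)/k-.5,o[1]+(v+.5)/k-.5,1]); p=c+r*(-.2135-c[1])/r[1]; return p[[0,2]]
A=[P(*p,(240,140),20/3) for p in((246,193),(300,437),(778,133))]
B=[P(*p,(140,85),10/3) for p in((503,134),(494,270),(772,173))]
an=lambda p,q: np.degrees(np.arctan2(*(q-p)[::-1]))
for i,j in((0,1),(0,2),(1,2)): print(an(A[i],A[j])-an(B[i],B[j]))
S=lambda u,v,z: pix2w(s,(140+(u+.5)*.3-.5,85+(v+.5)*.3-.5),z).round(4)
print(S(108,511,0),S(409,511,0))
```

```text
-14.8765760341781
345.05892724561556
-14.967202140748867
[ 0.7442 -0.2052  0.    ] [ 0.5019 -0.2073  0.    ]
```

The guard is raised 14.9°, and the batten hasn't moved. I'm handing the job in.

```bash
python3 -c "
from station import arm
print(arm.job_done())"
```

```text
the job is handed in; nothing more can be done
None
```

The batten lies flat and snug along the fence with its near end about 22 mm under the guard's nose tip, and the gripper is holding the guard about 15° up; the job is handed in, but it returned no verdict.

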